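# Step the coffee grinder's collar to the orange bean dot

### The job

Set the coffee grinder for the house blend: with a fingertip or the outside of the fingers, push the tab of its grind collar round, click by click, until it points at the orange dot and rests in that click. Only push the tab, never pinch it, and leave the dosing cup, milk jug, tamper and mug where they stand.

Things in the scene. Friction and masses are not known exactly. Their poses are not given: they have to be found in the camera images.
- grinder: compact espresso grinder, black and aluminium, fixed: 262 deep (x), 166 wide (y), flat black top deck 215 above the bench. Origin on the bench under the collar's axis; its -x is the front. Deck edge 99 in front of the axis, 140 behind, 80 to each side; only the collar with its tab stands on the deck. Below the front: the spout and an open bay with the dosing cup.
- axis (a point): the collar's axis of rotation (vertical) at deck height, 215 above the bench
- collar (a joint): turn of the grind collar (rad). 0: tab points along the grinder's -x (front); + is counter-clockwise from above: at q it points along (-cos q, -sin q) in the grinder's frame. 9 sprung clicks, 0.314 rad apart, from -1.257 to 1.257, a white tick on the deck at each; stops at +-1.335. Left within 0.1 rad of a click it is drawn in and stays; half-way it may balance. 3 to 5 N sideways moves it.
- tab_top (a point): middle of the tab's top, at radius 54, 28 above the deck. The collar is a knurled aluminium ring of radius 43, up to 26 above the deck. The tab is an upright radial blade with black rubber facings (collar_c2, collar_c3) and a white line on top: it juts from the collar's rim to radius 70, 16 wide over the facings (radius 44 to 68), 6 to 28 above the deck. Push it sideways, along its circle.
- pointer (a point): the point at deck height that the tab points at, on its centre line, at radius 87 from the axis (the circle of the dots); turns with the collar
- dot_orange: orange dot sticker, diameter 16, flat on the deck 87 from the axis, in line with the second or third click from the front, either side; origin in its centre. The setting wanted.
- dot_blue: blue dot sticker of the same size at another click
- dot_green: green dot sticker of the same size at another click
- dot_white: white dot sticker of the same size at another click
- dosing_cup: loose steel cup, diameter 58, 58 tall, under the spout in the grinder's bay; origin under its centre, 32 above the bench
- milk_jug: loose steel milk jug, diameter 96, 105 tall, handle reaching 80 from its axis; stands on the bench at the grinder's +y side; origin under its centre
- tamper: loose dark steel tamper, diameter 58, 90 tall, standing on its foot on the bench at the grinder's -y side; origin under its centre
- mug: loose white mug, diameter 80, 85 tall, with a handle, on the bench at the grinder's -y side; origin under its centre

How it is judged:
By the outcome, as a careful person would: the job done as asked, in the order asked, and still so for the second after the job is handed in, with the robot touching nothing.
It also fails if it takes over 48 s, if anything falls off the work surface, if the arm or the gripper's body presses on something with over 40 N, if the wrist force passes 120 N, or if a joint passes its speed limit or range.

### The arm

A 7-joint arm with a two-finger parallel gripper is mounted at the origin on the work surface. World frame = base frame: x ahead of the robot, y to its left, z up, the work surface at z = 0. Lengths are in m, angles in rad, forces in N, time in s.
With the tool pointing down it reaches from about 0.425 to 0.925 m from the base axis. Payload 6.8 kg.
Tool frame: the origin (TCP) lies midway between the tips of the shut fingers; the grasp point (between the pads) lies r.grip_point_offset behind it (r.grip_point_offset is the distance from the TCP to the grasp point, in m); z points along the fingers, y is the direction in which the jaws open and shut (so a half turn about z gives the same grasp; the last joint's range is limited). The gripper opens to 85 mm and grips with 20 to 120 N. Pads are 22 mm wide; open, the fingers measure 114 mm over their backs; the gripper's body (76 mm by 85 mm) begins 54 mm behind the grasp point. The pads swing forward as they close: fully open they stand 13 mm farther back than shut.
Start: joints at [-1.419, 0.477, 0.022, 1.555, -0.011, 1.109, -0.083], TCP at [0.173, 0.652, 0.231] pointing down, gripper open.
Joint ranges: [-2.96, 2.96], [-0.34, 2.1], [-1.41, 1.46], [0.24, 2.44], [-1.37, 4.51], [0.17, 1.92], [-2.96, 2.96]. Speed limits (rad/s): [2.39, 2.39, 3.14, 3.14, 3.14, 3.14, 3.14].

### API

Orientations are given as a rotation vector (axis times angle).
In Python, from bench import r gives the robot as it stands. The module is installed in compiled form; this text tells all that it offers.
- The arm moves only by the tool play_rows, never from a script. Its argument "deltas" is a list of rows, each a list of 3 entries, a list of its own where there are three numbers: the finger opening in mm, from 0 to 85.4, then the shift along the tool's x, y, z in mm, then the turn, a rotation vector about the tool's x, y, z in rad. A call has 1 to 8 rows; each row is the pose to reach, as a shift and turn from the pose measured when the call began, along the tool's axes at that moment; what a row does not reach only later rows make up. A row lasts 1/8 s, in which the tool goes at most 62.5 mm and 10.7 degrees, less where a joint would pass 70% of its speed; a pose out of reach is approached as far as the arm can. A call with a gripper value outside its range is refused whole. The fingers move at their own pace and stop on an object; "squeeze" is the grip in N (left out, the last holds). Time passes only in rows, so rows that repeat a pose let the fingers close. It gives the time, the measured TCP pose, the force and the opening at its end, in the units of the state.
- r.get_obs(): the state, without advancing time (a new reading comes with each control period).
- r.grab_frame(name): name is "side" or "top" or "wrist"; returns (picture, depth): 384x512x3 uint8, red, green, blue; 384x512 float32, m along the optical axis (not along the pixel's ray), 0 where there is no reading.
- r.camera_model(name): a dict with "mtx" (3x3 intrinsics, pixels), "D" ([k1, k2, p1, p2, k3] as OpenCV has them; the pictures are not rectified), "rvec" (rotation vector, rad) and "tvec" (3), from world to camera coordinates, as OpenCV has them; the wrist camera has in their place "T_tool_cam" (4x4, takes a point from camera to tool coordinates, whose origin is the TCP and whose axes are the flange's). Camera axes: x right, y down, z forward; pixel columns grow to the right and rows downward; lengths in m; the calibration is good to about 2 mm. A picture is of the moment at which its call begins: read the wrist's pose just before it. camera_model takes no time and is no camera call.
- r.hand_in(): hands the job in, once; it reports no verdict.
The state is a dict: "clock": time; "joints": joint angles; "qvel": joint speeds; "tau": joint torques, N m; "tcp_pos": TCP position; "orientation": TCP orientation; "contact_force": force on the tool from outside, world axes, zero at the start; "moment": the same for the moment, N m; "grip_width": finger opening in m.
Only numpy, scipy, OpenCV 4.12 (cv2) and the standard library are available. Lean on these libraries where they do the work, as an engineer would, in place of code of your own. Each camera call takes 0.05 s, during which the arm holds its last target. There are 200 camera calls.

## Working session

There is one attempt and no reset: what is moved stays moved. The work goes in short steps, Python scripts to look and compute and a tool call to move; the robot and the scene stay as the last step left them, time stands still between calls to the robot, and variables do not carry over. Pictures are saved under pics/ and viewed, about 8 in all and at most 12, crops included, and the job is handed in when it is done.

Besides the shell and the picture viewer there is one more tool, called after "Emit:" by a JSON object that holds its "op" and its "data", one argument or row to a line. play_rows: Moves the arm, as the interface text tells. Its arguments: {"type":"object","properties":{"deltas":{"type":"array"},"squeeze":{"type":"number"}},"required":["deltas"]}

```bash
mkdir -p pics; python3 - <<'E'
from bench import r
import cv2,numpy as np
o=r.get_obs(); print({k:np.round(v,3) for k,v in o.items()}, r.grip_point_offset)
ims=[]
for n in("top","side"):
    p,d=r.grab_frame(n); np.savez(f"pics/{n}0.npz",p=p,d=d); cv2.imwrite(f"pics/{n}0.png",cv2.cvtColor(p,cv2.COLOR_RGB2BGR))
    m=r.camera_model(n); R=cv2.Rodrigues(np.array(m["rvec"]))[0]; print(n,np.round(-R.T@np.array(m["tvec"]).ravel(),3),np.round(R,2).tolist())
E
```

```text
{'clock': np.float64(0.0), 'joints': array([-1.419,  0.478,  0.022,  1.556, -0.011,  1.109, -0.083]), 'qvel': array([ 0.002, -0.001,  0.001, -0.   ,  0.   , -0.002, -0.001]), 'tau': array([-0.0000e+00, -5.9645e+01,  1.6080e+00, -2.8120e+01,  1.2000e-02,
        9.0000e-03, -0.0000e+00]), 'tcp_pos': array([0.173, 0.652, 0.23 ]), 'orientation': array([-4.070e-01, -3.115e+00,  3.000e-03]), 'contact_force': array([ 0.25 ,  0.162, -0.116]), 'moment': array([ 0.03 , -0.074,  0.015]), 'grip_width': np.float64(0.085)} 0.0187
top [0.495 0.033 1.277] [[0.01, -1.0, 0.0], [-1.0, -0.01, -0.09], [0.09, -0.0, -1.0]]
side [0.455 0.518 0.753] [[-0.96, -0.29, -0.0], [-0.22, 0.72, -0.66], [0.19, -0.63, -0.75]]
```

View pics/top0.png

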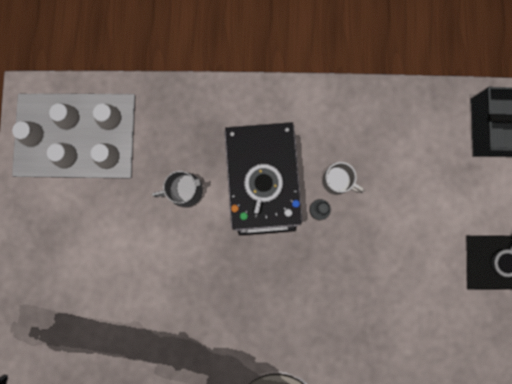

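View pics/side0.png

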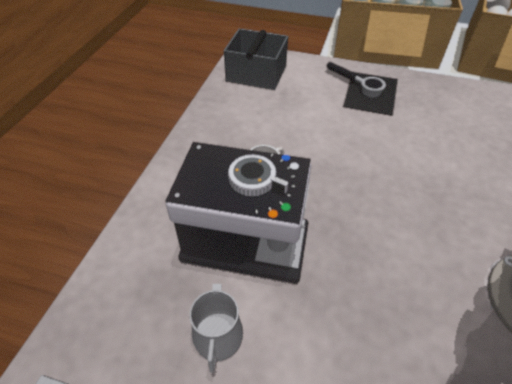

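Top view: tab near (257,207) pointing roughly to the front, orange dot at (235,209), green (243,216), white (289,213), blue (296,203). Side view: orange at (273,214), tab end at (285,184). Next I measure them.

```bash
cat > h.py <<'E'
import cv2,numpy as np
from bench import r
def ray(n,uv,z):
    m=r.camera_model(n); R=cv2.Rodrigues(np.array(m["rvec"]))[0]; t=np.array(m["tvec"]).ravel()
    q=cv2.undistortPoints(np.array(uv,float).reshape(-1,1,2),np.array(m["mtx"]),np.array(m["D"])).reshape(-1,2)
    d=np.c_[q,np.ones(len(q))]@R; c=-R.T@t
    return c+d*((z-c[2])/d[:,2])[:,None]
def cloud(n,dep):
    m=r.camera_model(n); R=cv2.Rodrigues(np.array(m["rvec"]))[0]; t=np.array(m["tvec"]).ravel()
    v,u=np.mgrid[:384,:512]
    q=cv2.undistortPoints(np.c_[u.ravel(),v.ravel()].astype(float).reshape(-1,1,2),np.array(m["mtx"]),np.array(m["D"])).reshape(-1,2)
    P=np.c_[q,np.ones(len(q))]*dep.ravel()[:,None]
    return ((P-t)@R).reshape(384,512,3)
def blobs(p,box):
    h=cv2.cvtColor(p,cv2.COLOR_RGB2HSV).astype(int); out={}
    x0,y0,x1,y1=box; k=np.zeros(h.shape[:2],bool); k[y0:y1,x0:x1]=1
    for c,lo,hi in(("orange",5,18),("green",50,85),("blue",105,125)):
        mk=k&(h[...,0]>=lo)&(h[...,0]<=hi)&(h[...,1]>140)&(h[...,2]>90)
        w=mk*(h[...,1]*h[...,2]/1e4)
        n,l,s,cc=cv2.connectedComponentsWithStats(mk.astype(np.uint8))
        if n>1:
            i=1+s[1:,4].argmax(); v,u=np.nonzero(l==i); ww=w[v,u]; out[c]=((u*ww).sum()/ww.sum(),(v*ww).sum()/ww.sum(),len(u))
    return out
E
python3 - <<'E'
from h import *
for n,box in(("top",(225,120,305,235)),("side",(170,140,320,230))):
    z=np.load(f"pics/{n}0.npz"); p,d=z["p"],z["d"]
    for c,b in blobs(p,box).items(): print(n,c,np.round(b,1),np.round(ray(n,b[:2],.215)[0],4))
    C=cloud(n,d); x0,y0,x1,y1=box; Q=C[y0:y1,x0:x1].reshape(-1,3)
    dk=Q[abs(Q[:,2]-.215)<.006]; hi=Q[(Q[:,2]>.232)&(Q[:,2]<.26)]
    print(n,"deck",len(dk),np.median(dk[:,2]),cv2.minAreaRect(dk[:,:2].astype(np.float32)))
    print("hi",len(hi),np.percentile(hi,[2,50,98],axis=0).round(3).tolist())
    cv2.imwrite(f"pics/{n}0c.png",cv2.cvtColor(cv2.resize(p[y0:y1,x0:x1],None,fx=5,fy=5,interpolation=cv2.INTER_CUBIC),cv2.COLOR_RGB2BGR))
a=cv2.imread("pics/top0c.png");b=cv2.imread("pics/side0c.png");print(a.shape,b.shape)
H=max(a.shape[0],b.shape[0]);f=lambda i:cv2.copyMakeBorder(i,0,H-i.shape[0],0,0,cv2.BORDER_CONSTANT)
o=cv2.hconcat([f(a),f(b)]);s=800/o.shape[1];cv2.imwrite("pics/c0.png",cv2.resize(o,None,fx=s,fy=s)) 
E
```

```text
top orange [234.4 208.1  41. ] [0.5484 0.1078 0.215 ]
top blue [295.4 203.4  45. ] [ 0.561 -0.032  0.215]
top deck 5891 0.21485751725087326 ((0.6256181597709656, 0.04405488818883896), (0.24127133190631866, 0.1619470715522766), 5.144644737243652)
hi 1185 [[0.545, 0.005, 0.235], [0.602, 0.045, 0.24], [0.643, 0.079, 0.245]]
side orange [272.5 213.3  74. ] [0.551  0.1042 0.215 ]
side green [285.5 206.7  54. ] [0.5334 0.0834 0.215 ]
side blue [285.5 157.7  36. ] [ 0.5635 -0.0349  0.215 ]
side deck 6696 0.21477125073865833 ((0.6282529830932617, 0.04241850599646568), (0.23885612189769745, 0.16314508020877838), 5.280559539794922)
hi 1493 [[0.545, 0.004, 0.233], [0.603, 0.049, 0.24], [0.645, 0.08, 0.243]]
(575, 400, 3) (450, 750, 3)
```

View pics/c0.png

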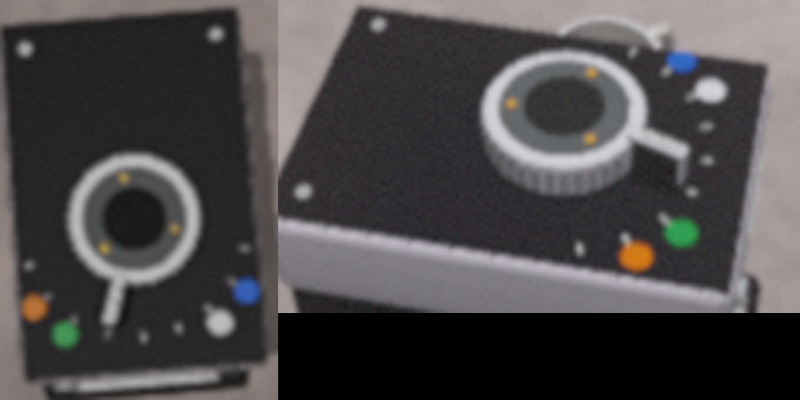

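Top crop: tab end at (112,322), in line with the tick next to green (click −1). Orange (34,308) is two clicks further clockwise. Fingers must be on the tab's −y side. I'll refine the axis and tab angle, and work out the approach.

```bash
cat >> h.py <<'E'
from scipy.spatial.transform import Rotation as Ro
from scipy.optimize import least_squares
YAW=np.radians(5.2)
def tab(n,d,ax,box):
    x0,y0,x1,y1=box; Q=cloud(n,d)[y0:y1,x0:x1].reshape(-1,3)
    Q=Q[(Q[:,2]>.234)&(Q[:,2]<.252)]; v=Q[:,:2]-ax; rr=np.hypot(*v.T)
    T=v[(rr>50)|((rr>.050)&(rr<.074))]; m=T.mean(0)
    return np.arctan2(-m[1],-m[0])-YAW,len(T)
def pose(ax,rad,q,off,z,shift=0):
    "pos of finger centre: radius rad along tab at q, off mm to its pushing side; tool y tangential (-q direction)"
    a=q+YAW; u=np.array([-np.cos(a),-np.sin(a)]); t=np.array([np.sin(a),-np.cos(a)])
    p=np.r_[ax+rad*u+off*t,z]; R=np.c_[np.r_[u,0],np.r_[-t,0],[0,0,-1.]]
    return p,R
def delta(p,R):
    o=r.get_obs(); R0=Ro.from_rotvec(o["orientation"]).as_matrix()
    return np.round(R0.T@(p-o["tcp_pos"])*1000,1),np.round(Ro.from_matrix(R0.T@R).as_rotvec(),3)
E
python3 - <<'E'
from h import *
for n,box in(("top",(225,120,305,235)),("side",(170,140,320,230))):
    z=np.load(f"pics/{n}0.npz"); p,d=z["p"],z["d"]; x0,y0,x1,y1=box
    Q=cloud(n,d)[y0:y1,x0:x1].reshape(-1,3); Q=Q[(Q[:,2]>.236)&(Q[:,2]<.252)]
    K=Q[Q[:,0]>.57][:,:2]; c,rd=cv2.minEnclosingCircle(K.astype(np.float32)); print(n,"ring",np.round(c,4),round(rd,4))
    print("tab q",tab(n,d,np.array([.6066,.0416]),box))
ax=np.array([.6066,.0416])
for xy in((.5484,.1078),(.551,.1042)):
    v=np.array(xy)-ax; print("orange q",np.arctan2(-v[1],-v[0])-YAW,np.hypot(*v))
p,R=pose(ax,.063,-.314,.036,.33); R[:]=R; print(p,np.linalg.det(R),delta(p,R))
E
```

```text
top ring [0.6055 0.0423] 0.0428
tab q (np.float64(-0.31760573291101024), 67)
side ring [0.6077 0.041 ] 0.0428
tab q (np.float64(-0.3348835344075603), 103)
orange q -0.9403755337013637 0.08814578832820094
orange q -0.9353078538733058 0.083726459378144
[0.53719321 0.02044112 0.33      ] 1.0 (array([-513.9, -516.9,  -98.7]), array([-0.002,  0.   , -0.037]))
```

Emit:
{"op": "play_rows", "data": {
  "deltas": [
    [0,[0,0,-50],[0,0,0]],
    [0,[0,0,-100],[0,0,0]],
    [0,[0,0,-100],[0,0,0]]
  ],
  "squeeze": 30
}}

```text
clock: 0.48
tcp_pos: [0.1739, 0.654, 0.3352]
orientation: [0.407, 3.115, 0.01]
contact_force: [-0.4, -0.1, 0.0]
grip_width: 0.0326
```

Emit:
{"op": "play_rows", "data": {
  "deltas": [
    [0,[-514,-517,0],[0,0,0]],
    [0,[-514,-517,0],[0,0,0]],
    [0,[-514,-517,0],[0,0,0]],
    [0,[-514,-517,0],[0,0,0]],
    [0,[-514,-517,0],[0,0,0]],
    [0,[-514,-517,0],[0,0,0]],
    [0,[-514,-517,0],[0,0,0]],
    [0,[-514,-517,0],[0,0,0]]
  ]
}}

```text
clock: 1.48
tcp_pos: [0.4239, 0.217, 0.3304]
orientation: [-0.407, -3.115, -0.009]
contact_force: [0.6, 0.5, 0.3]
grip_width: 0.0001
```

```bash
python3 - <<'E'
from h import *
ax=np.array([.6066,.0416])
print(r.get_obs()["grip_width"],delta(*pose(ax,.063,-.314,.036,.31)))
E
```

```text
0.00014147667493882876 (array([-160. , -160.9,   19.3]), array([ 0.006, -0.001, -0.037]))
```

Emit:
{"op": "play_rows", "data": {
  "deltas": [
    [0,[-160,-161,0],[0.006,0,-0.037]],
    [0,[-160,-161,0],[0.006,0,-0.037]],
    [0,[-160,-161,0],[0.006,0,-0.037]],
    [0,[-160,-161,0],[0.006,0,-0.037]],
    [0,[-160,-161,19],[0.006,0,-0.037]],
    [0,[-160,-161,19],[0.006,0,-0.037]]
  ]
}}

```text
clock: 2.22
tcp_pos: [0.5357, 0.02, 0.3082]
orientation: [-0.35, -3.117, 0.003]
contact_force: [-0.3, 0.4, 0.7]
grip_width: 0.0002
```

```bash
python3 - <<'E'
from h import *
ax=np.array([.6066,.0416])
print(r.get_obs()["tcp_pos"],r.get_obs()["contact_force"],delta(*pose(ax,.063,-.314,.036,.226)))
a,da=r.grab_frame("wrist"); b,db=r.grab_frame("side")
cv2.imwrite("pics/w1.png",cv2.cvtColor(cv2.resize(cv2.hconcat([a,b]),(800,300)),cv2.COLOR_RGB2BGR))
E
```

```text
[0.53573186 0.02002429 0.30817999] [-0.31501679  0.38917804  0.65833242] (array([-1.8,  0.9, 82.2]), array([-0.002, -0.005, -0.   ]))
```

View pics/w1.png

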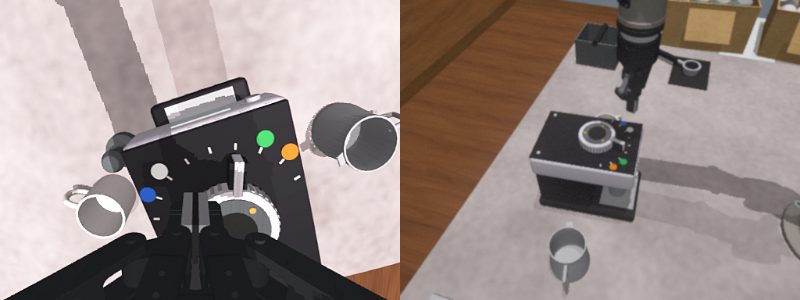

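Wrist view: shut fingers at (197,230), tab at (238,175) to their right, orange (290,152) beyond. The fingers are on the correct side, so I descend.

Emit:
{"op": "play_rows", "data": {
  "deltas": [
    [0,[-2,1,35],[0,-0.005,0]],
    [0,[-2,1,60],[0,-0.005,0]],
    [0,[-2,1,72],[0,-0.005,0]],
    [0,[-2,1,80],[0,-0.005,0]],
    [0,[-2,1,80],[0,-0.005,0]]
  ]
}}

```text
clock: 2.95
tcp_pos: [0.5388, 0.0217, 0.2302]
orientation: [0.347, 3.12, -0.002]
contact_force: [-0.2, -0.2, 0.9]
grip_width: -0.0001
```

```bash
python3 - <<'E'
from h import *
ax=np.array([.6066,.0416])
o=r.get_obs();print(o["tcp_pos"],o["contact_force"])
for q in(-.314,-.40,-.48,-.56,-.628,-.71,-.79,-.87,-.91,-.942): print(q,*delta(*pose(ax,.063,q,.0225,.226)))
E
```

```text
[0.53879949 0.02165198 0.23018776] [-0.18558637 -0.16629112  0.91063811]
-0.314 [ 1.3 12.   4.2] [-0.001  0.003  0.002]
-0.4 [ 3.  17.5  4.2] [-0.001  0.003  0.088]
-0.48 [ 4.1 22.7  4.2] [-0.     0.003  0.168]
-0.56 [ 4.8 28.   4.2] [-0.     0.003  0.248]
-0.628 [ 5.1 32.5  4.2] [-0.     0.003  0.316]
-0.71 [ 5.  38.   4.1] [-0.     0.003  0.398]
-0.79 [ 4.5 43.3  4.1] [0.    0.003 0.478]
-0.87 [ 3.6 48.6  4.1] [0.    0.003 0.558]
-0.91 [ 3.  51.2  4.1] [0.    0.003 0.598]
-0.942 [ 2.4 53.3  4.1] [0.    0.003 0.63 ]
```

Emit:
{"op": "play_rows", "data": {
  "deltas": [
    [0,[1,6,2],[0,0,0]],
    [0,[1,11,2],[0,0,0]],
    [0,[2,14,2],[0,0,0.04]],
    [0,[3,17,2],[0,0,0.09]],
    [0,[4,20,2],[0,0,0.13]],
    [0,[4,23,2],[0,0,0.17]],
    [0,[5,26,2],[0,0,0.21]],
    [0,[5,28,2],[0,0,0.25]]
  ]
}}

```text
clock: 3.95
tcp_pos: [0.5404, 0.0508, 0.2285]
orientation: [0.734, 3.051, -0.0]
contact_force: [-0.6, 0.3, -0.5]
grip_width: -0.0001
```

```bash
python3 - <<'E'
from h import *
ax=np.array([.6066,.0416])
o=r.get_obs();print(o["tcp_pos"],o["contact_force"])
for q in(-.56,-.628,-.71,-.79,-.87,-.91,-.942): print(q,*delta(*pose(ax,.063,q,.0225,.227)))
a,da=r.grab_frame("wrist"); b,db=r.grab_frame("side"); print(tab("side",db,ax,(170,140,320,230)))
cv2.imwrite("pics/w2.png",cv2.cvtColor(cv2.hconcat([cv2.resize(a,(400,300)),cv2.resize(b[120:240,160:320],(400,300))]),cv2.COLOR_RGB2BGR))
E
```

```text
[0.54036313 0.05079179 0.22852299] [-0.59568855  0.33976172 -0.47168091]
-0.56 [-0.2 -0.7  1.5] [ 0.001  0.003 -0.003]
-0.628 [1.2 3.6 1.5] [0.001 0.003 0.065]
-0.71 [2.5 8.9 1.5] [0.001 0.003 0.147]
-0.79 [ 3.3 14.2  1.5] [0.001 0.003 0.227]
-0.87 [ 3.7 19.5  1.5] [0.001 0.003 0.307]
-0.91 [ 3.7 22.2  1.5] [0.001 0.003 0.347]
-0.942 [ 3.7 24.3  1.5] [0.001 0.003 0.379]
(np.float64(-0.5450947875398159), 171)
```

View pics/w2.png

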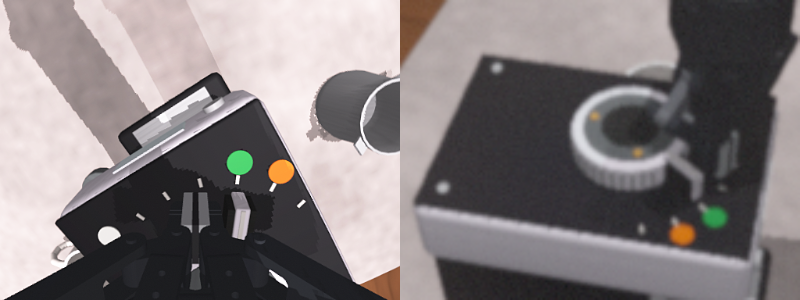

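The tab has clicked ahead of the fingers to green (wrist: tab (240,200), green's tick (238,180)), with no contact force. Now the second click, stopping a little short of orange so that the spring draws it in.

Emit:
{"op": "play_rows", "data": {
  "deltas": [
    [0,[1,2,1],[0,0,0.03]],
    [0,[1,4,1],[0,0,0.07]],
    [0,[2,7,1],[0,0,0.11]],
    [0,[3,9,1],[0,0,0.15]],
    [0,[3,12,1],[0,0,0.19]],
    [0,[3,14,1],[0,0,0.23]],
    [0,[4,17,1],[0,0,0.27]],
    [0,[4,18,1],[0,0,0.29]]
  ]
}}

```text
clock: 5.05
tcp_pos: [0.5451, 0.0691, 0.2275]
orientation: [1.166, 2.913, 0.001]
contact_force: [-0.6, -0.9, 0.2]
grip_width: -0.0003
```

```bash
python3 - <<'E'
from h import *
ax=np.array([.6066,.0416])
o=r.get_obs();print(o["tcp_pos"],o["contact_force"])
for q in(-.87,-.91,-.942): print(q,*delta(*pose(ax,.063,q,.0225,.227)))
a,da=r.grab_frame("wrist"); b,db=r.grab_frame("side"); print(tab("side",db,ax,(170,140,320,230)))
cv2.imwrite("pics/w3.png",cv2.cvtColor(cv2.hconcat([cv2.resize(a,(400,300)),cv2.resize(b[120:240,160:320],(400,300))]),cv2.COLOR_RGB2BGR))
E
```

```text
[0.54505211 0.06910843 0.22746786] [-0.61909998 -0.87340823  0.18926525]
-0.87 [-0.1  1.2  0.5] [0.002 0.003 0.018]
-0.91 [0.7 3.7 0.5] [0.002 0.003 0.058]
-0.942 [1.2 5.8 0.5] [0.002 0.003 0.09 ]
(np.float64(-0.8568440353693803), 162)
```

View pics/w3.png

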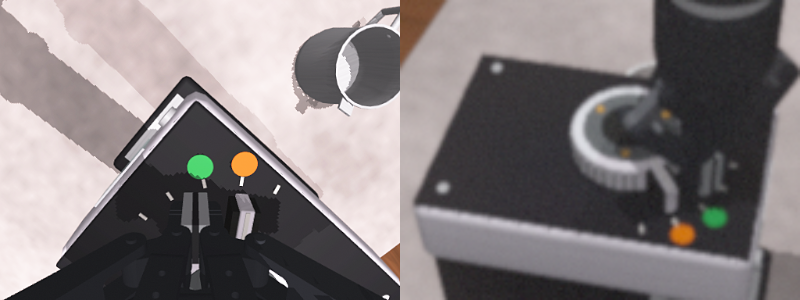

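The tab now points at orange (wrist: tab (240,200), orange's tick (242,182)), clear of the fingers. I back off, lift straight up, and then check.

Emit:
{"op": "play_rows", "data": {
  "deltas": [
    [0,[0,-6,0],[0,0,0]],
    [0,[0,-10,0],[0,0,0]],
    [0,[0,-10,-50],[0,0,0]],
    [0,[0,-10,-110],[0,0,0]],
    [0,[0,-50,-130],[0,0,0]],
    [0,[0,-110,-130],[0,0,0]],
    [0,[0,-170,-130],[0,0,0]],
    [0,[0,-170,-130],[0,0,0]]
  ]
}}

```text
clock: 6.15
tcp_pos: [0.4247, -0.0579, 0.3573]
orientation: [1.174, 2.911, 0.006]
contact_force: [-0.3, 1.1, -0.4]
grip_width: 0.0001
```

```bash
python3 - <<'E'
from h import *
ax=np.array([.6066,.0416])
o=r.get_obs();print(o["clock"],o["tcp_pos"],o["contact_force"])
ims=[]
for n,box in(("top",(225,120,305,235)),("side",(170,140,320,230))):
    p,d=r.grab_frame(n); x0,y0,x1,y1=box; print(n,tab(n,d,ax,box)); ims.append(cv2.resize(p,(400,300)) if n=="top" else cv2.resize(p[120:240,160:320],(400,300)))
    D0=np.load(f"pics/{n}0.npz")["d"]
cv2.imwrite("pics/f.png",cv2.cvtColor(cv2.hconcat(ims),cv2.COLOR_RGB2BGR))
E
```

```text
6.15 [ 0.42473711 -0.05789846  0.35732112] [-0.30227941  1.05766563 -0.35773368]
top (np.float64(-0.9238927819325078), 67)
side (np.float64(-0.9582965588042599), 105)
```

View pics/f.png

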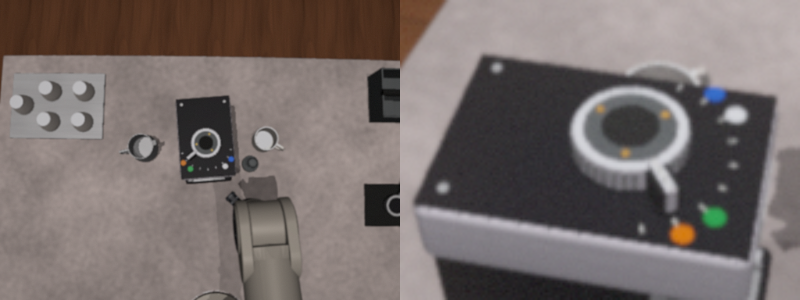

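Both cameras show the tab in line with orange (−0.924 and −0.958, click at −0.942). The jug, mug and tamper look unmoved.

```bash
python3 -c "
from bench import r
print(r.hand_in())"
```

```text
the job is handed in; nothing more can be done
None
```

The grind collar is set to the orange dot and the job is handed in. With the fingers shut, I pushed the tab from its −y side through two clicks (−0.314 → −0.628 → −0.942 rad). I stopped each push just short so the spring drew the tab in, then backed off sideways and lifted clear, taking about 6.2 s in all.

**Last checks:**
- **Tab angle:** the top camera read −0.924 rad and the side camera −0.958 rad, against −0.942 for the orange click. They disagree by 0.034 rad, which is about the cameras' accuracy.
- **Forces:** the readings at the end of each move were about 1 N or less. Forces during a move were not reported.
- **Other objects:** the milk jug, tamper and mug looked unmoved in the last top picture, judged by eye. The dosing cup was hidden in that view; the fingers only worked above the deck, so I did not check it separately.

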